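# Complete the round battery pack

### The arm

A 6-joint arm with a two-finger parallel gripper is mounted at the origin on a cart in front of the work surface, level with it; the furniture and walls round the work are solid. World frame = base frame: x ahead of the robot, y to its left, z up, the work surface at z = 0. Lengths are in mm, angles in rad, forces in N, time in s.
With the tool pointing down it reaches from about 400 to 925 mm from the base axis. Payload 12.5 kg.
Tool frame: the origin (TCP) lies between the finger pads; the fingertips stand 17 mm ahead of it and the grasp point (between the pads) lies 2 mm behind it; z points along the fingers, y is the line along which they close (so a half turn about z gives the same grasp; the last joint's range is limited). The gripper opens to 95 mm and grips with 3 to 60 N. Pads are 20 mm wide; open, the fingers measure 119 mm over their backs; the gripper's body (75 mm by 180 mm) begins 59 mm behind the grasp point.
Start: joints at [-0.106, 0.491, 1.559, -0, 1.092, -0.106], TCP at [625.016, 0.021, 231.661] pointing down, gripper open.
Joint ranges: [-3.1, 3.1], [-0.84, 2.19], [0.05, 2.79], [-1.13, 4.28], [0.06, 2.93], [-2.69, 2.69]. Speed limits (rad/s): [2.22, 2.22, 2.79, 3.14, 3.14, 3.14].

### API

Orientations are given as a unit quaternion [w, x, y, z].
In Python, from bench import ctrl, effector, kinematics, imaging gives the robot as it stands. Calls block until the motion is done:
- ctrl.reach(position, orientation): joint-space move of the TCP to a pose.
- ctrl.move_l(position, attitude=None, rate=150, threshold=None): straight line of the TCP; attitude=None keeps the orientation; rate is the mean speed in mm/s. With threshold (N) it stops when the force on the tool has changed by that much, and returns True; else False.
- ctrl.move_joints(angles): joint-space move.
- effector.set_gripper(opening): finger opening in mm; the grip force is fixed at half the most; returns when the fingers have stopped.
- ctrl.wait(seconds).
- kinematics.ik(position, orientation): joint angles nearest the present ones, or None.
- ctrl.get_obs(): the state.
- imaging.snapshot(name): name is "scene" or "side" or "wrist"; returns (picture, depth): 480x640x3 uint8, red, green, blue; 480x640 float32, mm along the optical axis (not along the pixel's ray), 0 where there is no reading.
- imaging.camera_info(name): a dict with "camera_matrix" (3x3 intrinsics, pixels), "view" (4x4, takes a point from world to camera coordinates). Camera axes: x right, y down, z forward; pixel columns grow to the right and rows downward; lengths in mm; the calibration is good to about 2 mm. A picture is of the moment at which its call begins: read the wrist's pose just before it. camera_info takes no time and is no camera call; for the wrist camera it gives the pose at the moment of the call.
A pose or a line that the arm cannot do raises ctrl.MotionError and nothing moves.
- ctrl.sign_off(): hands the job in; it is judged then, once.
The state is a dict: "time_s": time; "qpos": joint angles; "joint_vel": joint speeds; "joint_torque": joint torques, N m; "tcp_pos": TCP position; "eef_rot": TCP orientation; "ft_force": force on the tool from outside, world axes, zero at the start; "moment": the same for the moment, N m; "gripper_width": finger opening in mm; "gripper_force": force on a finger pad.
Only numpy, scipy, OpenCV 4.12 (cv2) and the standard library are available. Lean on these libraries where they do the work, as an engineer would, in place of code of your own. Each camera call takes 0.05 s, during which the arm holds its last target. There are 200 camera calls.

### The job

Finish the round six-cell battery pack in the grey shell: stand the two loose green cells in its two empty places, one on each side of the low black terminal boss, so that they complete the hexagonal cluster with the cells already there. Keep them upright and lower each one right down to the shell's floor before letting go; the orange cell is a bad one, leave it standing where it is.

Things in the scene. Friction and masses are not known exactly. Their poses are not given: they have to be found in the camera images.
- shell: fixed round open grey shell, 124 mm wide, inside 118, wall 34 high, floor 4 thick; origin: axis, underside. Hexagon places 38 mm from axis, angles from its x axis: 0 black boss (28 wide, top 24 high); 120, 180, 240 and centre: fixed green cells (32 wide, tops 74 high, metal strips); +60, -60: empty, 5 mm play. Clear finger line at +60 place: turned 120 from x; at -60 place: 60 (tall cells 7 mm clear)
- cell_1: loose battery cell, green sleeve (either green cell may go in either empty place): cylinder 32 mm in diameter, 70 mm tall, 0.14 kg, standing upright on the bench, white ring near its top, steel button uppermost. Origin: centre of its foot, z up along the cylinder. Grip across the diameter from above, any yaw
- cell_2: loose battery cell, green sleeve, the same as cell_1: cylinder 32 mm in diameter, 70 mm tall, 0.14 kg, standing upright on the bench, white ring near its top, steel button uppermost. Origin: centre of its foot, z up along the cylinder. Grip across the diameter from above, any yaw
- cell_old: loose battery cell, orange sleeve, the bad one to be left alone: cylinder 32 mm in diameter, 70 mm tall, 0.14 kg, standing upright on the bench, white ring near its top, steel button uppermost. Origin: centre of its foot, z up along the cylinder.

How it is judged:
By the outcome, as a careful person would: the job done as asked, in the order asked, and still so for the second after the job is handed in, with the robot touching nothing.
It also fails if it takes over 58 s, if anything falls off the work surface, if the arm or the gripper's body presses on something with over 40 N, if the wrist force passes 120 N, or if a joint passes its speed limit or range.

## Working session

There is one attempt and no reset: what is moved stays moved. The work goes in short steps, each a Python script; the robot and the scene stay as the last script left them, time stands still between calls to the robot, and variables do not carry over. Pictures are saved under pics/ and viewed, at most 10 in all, crops included, and the job is handed in when it is done.

```bash
mkdir -p pics; ls; python3 - <<'E'
from bench import ctrl,effector,kinematics,imaging
import cv2,numpy as np
for n in ("scene","wrist"):
    p,d=imaging.snapshot(n); i=imaging.camera_info(n)
    cv2.imwrite(f"pics/{n}0.png",p[:,:,::-1]); np.savez(f"{n}0.npz",d=d,K=i["camera_matrix"],V=i["view"],p=p)
    print(n,np.round(i["view"],3).tolist(),np.round(i["camera_matrix"],1).tolist())
print(ctrl.get_obs())
E
```

```text
pics
scene [[0.574, -0.819, 0.008, -296.055], [-0.627, -0.446, -0.639, 345.38], [0.527, 0.361, -0.77, 624.226], [0.0, 0.0, 0.0, 1.0]] [[520.5, 0.0, 319.1], [0.0, 520.5, 235.8], [0.0, 0.0, 1.0]]
wrist [[1.0, 0.001, -0.001, -623.577], [0.001, -0.959, 0.284, -34.488], [-0.0, -0.284, -0.959, 391.707], [0.0, 0.0, 0.0, 1.0]] [[350.3, 0.0, 320.8], [0.0, 350.3, 236.4], [0.0, 0.0, 1.0]]
{'time_s': 0.1, 'qpos': array([-1.05580073e-01,  4.91478337e-01,  1.55938763e+00,  2.26507738e-05,
        1.09173120e+00, -1.05602349e-01]), 'joint_vel': array([-0.00136512, -0.00341635, -0.0004782 ,  0.00011548,  0.00099491,
        0.00041397]), 'joint_torque': array([ 2.47082615e-03, -6.13621187e+01, -2.58604574e+01,  6.93451893e-02,
        4.70101309e-02, -2.07912552e-05]), 'tcp_pos': array([6.24794369e+02, 6.21206829e-02, 2.31133498e+02]), 'eef_rot': array([-3.96917458e-04,  7.07102511e-01,  7.07110873e-01, -3.07925088e-04]), 'ft_force': array([-0.2080358 , -0.07122479, -0.00097499]), 'moment': array([-0.04379628,  0.00071842,  0.04373714]), 'gripper_force': 0.0, 'gripper_width': 95.09579699993505}
```

View pics/scene0.png

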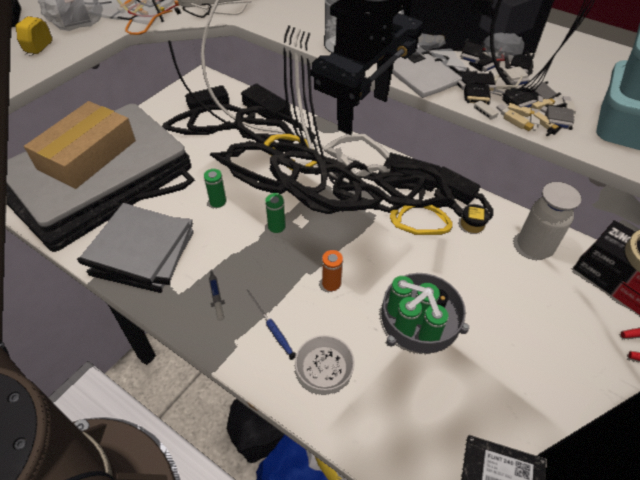

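View pics/wrist0.png

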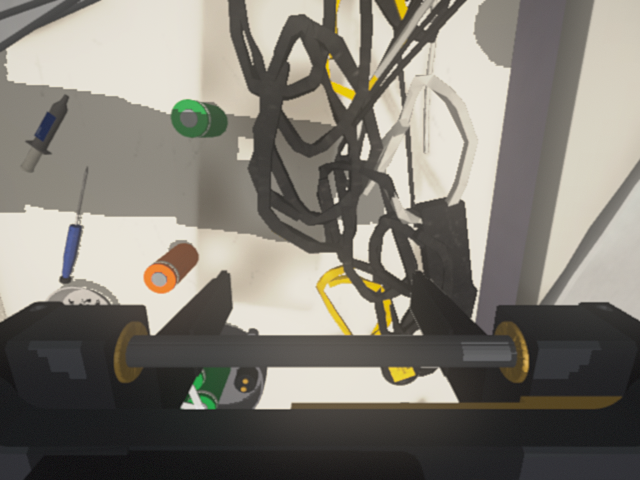

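The scene view shows green cells with tops at about (212,174) and (275,199), the orange one at (332,257), and the shell at about (425,312) with its boss toward (442,298). The wrist view shows one green cell top at (187,118). Next I'll work out the rough poses.

```bash
cat > h.py <<'E'
from bench import ctrl,effector,kinematics,imaging
import cv2,numpy as np
def ray(u,v,K,V,z):
    R,t=V[:3,:3],V[:3,3]; c=-R.T@t; d=R.T@np.linalg.inv(K)@[u,v,1]; return c+d*(z-c[2])/d[2]
def cloud(d,K,V):
    v,u=np.mgrid[:d.shape[0],:d.shape[1]]
    P=np.stack([(u-K[0,2])/K[0,0]*d,(v-K[1,2])/K[1,1]*d,d],-1)
    return (P-V[:3,3])@V[:3,:3]
def quat(yaw):  # fingers close along world direction yaw (rad); tool down
    # tool y -> (cos,sin), z->-z
    a=(np.pi/2+(yaw-0)) /2-np.pi/4+np.pi/4
    # rotation of pi about axis at angle phi: y(90deg) maps to 2phi-90deg = yaw
    phi=(yaw+np.pi/2)/2
    return np.array([0,np.cos(phi),np.sin(phi),0])
def snap(n,f):
    i=imaging.camera_info(n); p,d=imaging.snapshot(n)
    cv2.imwrite(f"pics/{f}.png",p[:,:,::-1]); np.savez(f"{f}.npz",d=d,K=i["camera_matrix"],V=i["view"],p=p)
    return p,d,i["camera_matrix"],i["view"]
E
sed -i '/a=(np.pi/d' h.py
python3 - <<'E'
from h import *
z=np.load("scene0.npz")
for u,v,h in ((212,174,70),(275,199,70),(332,257,70),(425,300,34),(403,283,74),(430,291,74),(410,308,74),(435,315,74),(442,298,24)): print(u,v,np.round(ray(u,v,z["K"],z["V"],h)))
P=cloud(z["d"],z["K"],z["V"]); p=z["p"].astype(int)
g=(p[...,1]>1.5*p[...,0])&(p[...,1]>1.3*p[...,2])&(p[...,1]>60)&(P[...,2]>45)
n,l,s,c=cv2.connectedComponentsWithStats(g.astype(np.uint8))
for k in range(1,n):
    if s[k,4]>60: print(s[k],np.round(P[l==k].mean(0)),np.round(P[l==k].max(0)))
z=np.load("wrist0.npz"); print(ray(187,118,z["K"],z["V"],70),ray(160,280,z["K"],z["V"],70))
i=imaging.camera_info("side"); V=i["view"]; print(-V[:3,:3].T@V[:3,3],V[2,:3])
E
```

```text
212 174 [497. 217.  70.]
275 199 [514.  90.  70.]
332 257 [468. -57.  70.]
425 300 [ 505. -203.   34.]
403 283 [ 486. -170.   74.]
430 291 [ 497. -209.   74.]
410 308 [ 454. -199.   74.]
435 315 [ 465. -233.   74.]
442 298 [ 531. -221.   24.]
[204 169  17  14 138] [495. 214.  69.] [511. 232.  72.]
[207 181  16  11  88] [484. 201.  59.] [501. 221. 703.]
[266 193  17  16 162] [508.  87.  73.] [528. 105. 703.]
[267 208  17   9  91] [503.  82.  52.] [516.  97.  60.]
[392 276  21  19 218] [ 480. -170.   76.] [ 501. -155.  703.]
[420 283  20  17 120] [ 502. -209.   74.] [ 511. -192.   77.]
[392 292  56  33 606] [ 460. -212.   74.] [ 485. -161.  703.]
[399 314  21  13 114] [ 447. -204.   54.] [ 458. -188.   64.]
[426 322  18  13 104] [ 456. -240.   54.] [ 464. -226.   63.]
[509.39679821  90.65172342  70.        ] [467.03925343 -58.99221794  70.        ]
[ 261.73799869 -684.27975104  583.76514423] [ 0.25014616  0.73564264 -0.62948932]
```

```bash
python3 - <<'E'
from h import *
ctrl.reach([500,60,231],quat(0)); snap("wrist","w_cells")
ctrl.reach([495,-275,231],quat(0)); snap("wrist","w_shell")
o=ctrl.get_obs(); print(o["time_s"],o["tcp_pos"],o["qpos"])
a=cv2.imread("pics/w_cells.png")[0:300,120:520]; b=cv2.imread("pics/w_shell.png")[0:300,120:520]
cv2.imwrite("pics/c1.png",cv2.resize(a,None,fx=2,fy=2,interpolation=2)); cv2.imwrite("pics/s1.png",cv2.resize(b,None,fx=2,fy=2,interpolation=2))
E
```

```text
2.075 [ 495.38179869 -273.95424872  231.03175283] [-6.21899215e-01  4.07927185e-01  1.70643155e+00  1.68245384e-04
  1.02733974e+00 -6.23182095e-01]
```

View pics/c1.png

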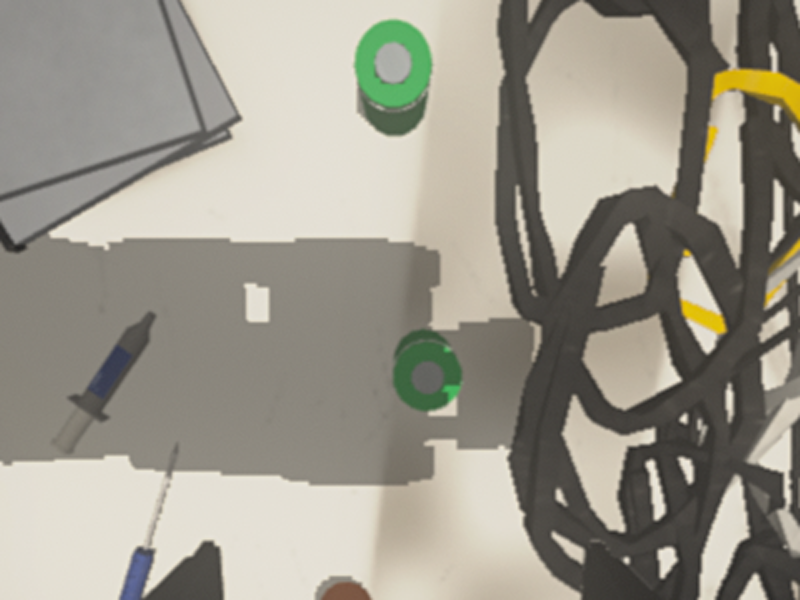

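View pics/s1.png

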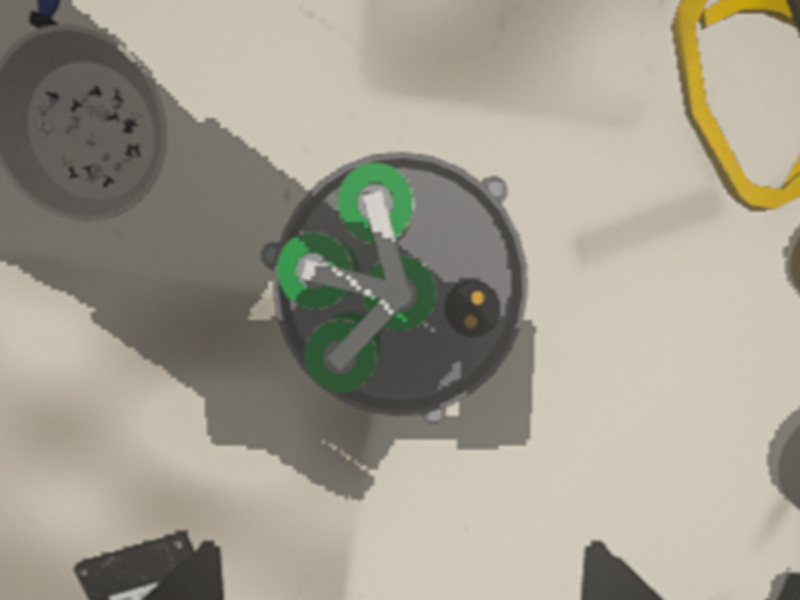

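The cells view shows tops at crop (394,63) and (428,376). The shell view shows cell tops at crop (376,203), (315,270), (341,355) and (400,292), the boss at (472,307), and the rim spanning x 274–527, y 152–415. A view turned half round will cancel the calibration bias.

```bash
python3 - <<'E'
from h import *
print(kinematics.ik([495,-139,231],quat(np.pi)),kinematics.ik([500,214,231],quat(np.pi)))
ctrl.reach([495,-139,231],quat(np.pi)); snap("wrist","w_shell2")
ctrl.reach([500,220,231],quat(np.pi)); snap("wrist","w_cells2")
o=ctrl.get_obs(); print(o["time_s"],o["tcp_pos"],o["qpos"])
a=cv2.imread("pics/w_cells2.png")[0:300,120:520]; b=cv2.imread("pics/w_shell2.png")[0:300,120:520]
cv2.imwrite("pics/c2.png",cv2.resize(a,None,fx=2,fy=2,interpolation=2)); cv2.imwrite("pics/s2.png",cv2.resize(b,None,fx=2,fy=2,interpolation=2))
E
```

```text
None NoneTraceback (most recent call last):
  File "<stdin>", line 3, in <module>
bench.MotionError: the arm cannot take that pose within its joint ranges
```

```bash
python3 - <<'E'
from h import *
for y in (2.1,-2.1):
    c,s=np.cos(y),np.sin(y); t=[495-s*-0+(-s*66),-207+c*66,231]
    q=kinematics.ik(t,quat(y)); print(y,t,q)
    if q is not None:
        ctrl.reach(t,quat(y)); snap("wrist","w_shell2"); break
o=ctrl.get_obs(); print(o["time_s"],o["tcp_pos"],o["qpos"])
b=cv2.imread("pics/w_shell2.png")[0:300,120:520]
cv2.imwrite("pics/s2.png",cv2.resize(b,None,fx=2,fy=2,interpolation=2))
E
```

```text
2.1 [np.float64(438.02818180117436), np.float64(-240.3198429035906), 231] None
-2.1 [np.float64(551.9718181988256), np.float64(-240.3198429035906), 231] [-5.20318068e-01  4.58726322e-01  1.61826310e+00 -4.44089210e-16
  1.06460323e+00  1.57968193e+00]
4.025 [ 551.96357773 -240.24801457  231.03200741] [-5.20222690e-01  4.58623120e-01  1.61835096e+00  5.18105363e-06
  1.06456328e+00  1.57907616e+00]
```

View pics/s2.png

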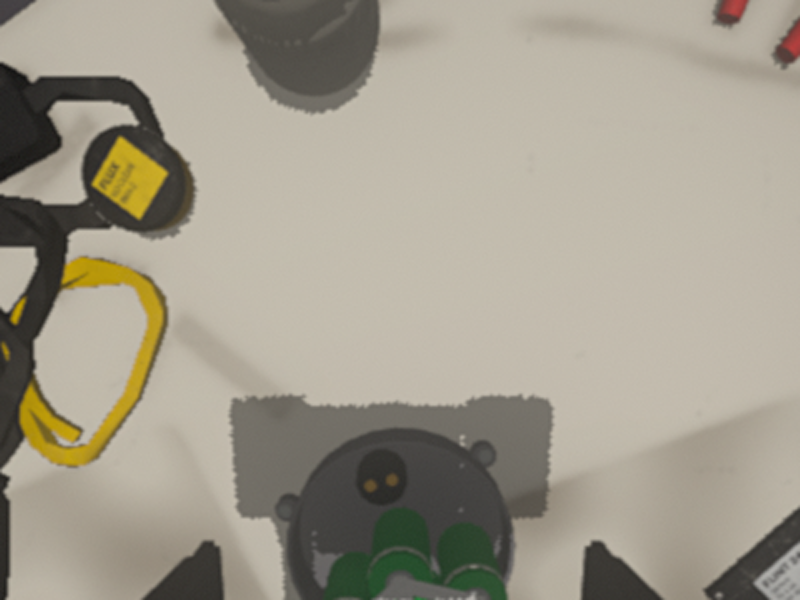

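The offset sign was wrong: the shell is only partly in view, at the bottom centre. I'll retake it from the other side.

```bash
python3 - <<'E'
from h import *
y=-2.1; c,s=np.cos(y),np.sin(y); t=[495+s*66,-207-c*66,231]
t=[495+s*66,-207-c*66,231]; print(t,kinematics.ik(t,quat(y)))
ctrl.reach(t,quat(y)); snap("wrist","w_shell3")
o=ctrl.get_obs(); print(o["time_s"],o["tcp_pos"],o["qpos"])
b=cv2.imread("pics/w_shell3.png")[0:300,120:520]
cv2.imwrite("pics/s3.png",cv2.resize(b,None,fx=2,fy=2,interpolation=2))
E
```

```text
[np.float64(438.02818180117436), np.float64(-173.6801570964094), 231] [-5.17803793e-01  2.73985393e-01  1.92284682e+00 -4.44089210e-16
  9.44760439e-01  1.58219621e+00]
4.6667 [ 438.75930641 -174.17766386  231.40561121] [-5.17944829e-01  2.74190466e-01  1.92121992e+00 -2.16605654e-05
  9.44751535e-01  1.58203348e+00]
```

View pics/s3.png

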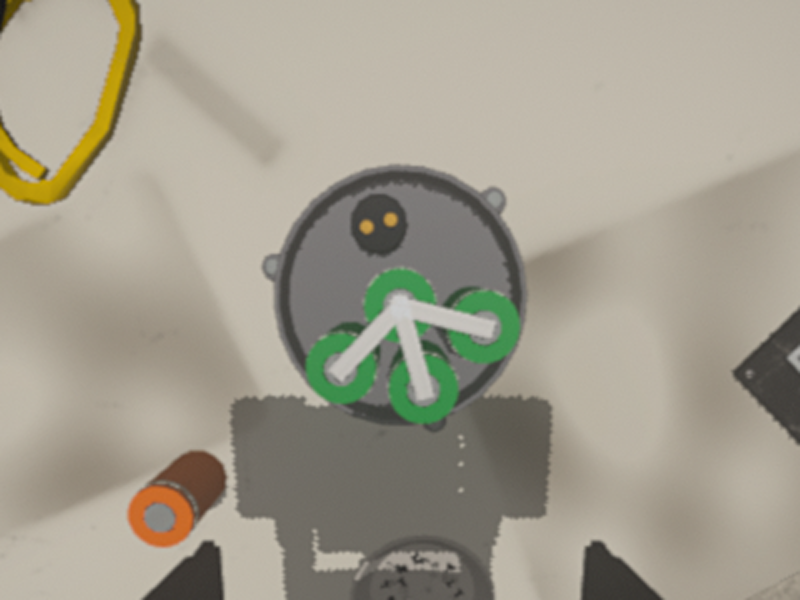

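This view shows the centre cell top at crop (401,303), the others at (342,368), (424,385) and (484,325), the boss at (379,223), and the rim centre near (400,296). I'll fit the shell pose together with a tool-fixed bias.

```bash
cat > fit.py <<'E'
from h import *
from scipy.optimize import least_squares
obs=[("w_shell",0,{0:(400,292.5),120:(376,203),180:(315.5,270),240:(341,355),'b':(472,307),'r':(400.5,283.5)}),
     ("w_shell3",-2.1,{0:(401,303.5),240:(342,368),180:(424,384.5),120:(484,325.5),'b':(379,224),'r':(400.5,295.5)})]
Z={n:np.load(n+".npz") for n in("w_shell","w_shell3","w_cells")}
def g(u): return u[0]/2+120,u[1]/2
def res(p,full=False):
    x,y,th,bx,by=p; r=[]
    for n,yw,o in obs:
        b=np.array([np.cos(yw)*bx-np.sin(yw)*by,np.sin(yw)*bx+np.cos(yw)*by])
        for k,u in o.items():
            h,rad,a={'b':(24,38,0),'r':(34,0,0),0:(74,0,0)}.get(k,(74,38,k))
            a=np.radians(a)+th if rad else 0
            r.append(ray(*g(u),Z[n]["K"],Z[n]["V"],h)[:2]-b-[x+rad*np.cos(a),y+rad*np.sin(a)])
    return np.ravel(r)
f=least_squares(res,[497,-207,-.2,0,0]); S=f.x[:3]; B=f.x[3:]
cells=[ray(*g(u),Z["w_cells"]["K"],Z["w_cells"]["V"],70)[:2]-B for u in((394,63.5),(428,376.5))]
E
python3 -c "
from fit import *
print(f.x,np.degrees(S[2])); print(np.round(f.fun.reshape(-1,2),1).tolist()); print(cells)"
```

```text
[ 4.93033809e+02 -2.06876899e+02 -2.43621017e-01  5.51897677e-01
  8.15495133e-01] -13.95845609651885
[[-0.2, -0.6], [0.3, -1.1], [0.7, -0.5], [0.2, 0.1], [-1.0, -0.2], [-0.0, 2.2], [-0.3, -0.1], [15.2, 63.9], [1.0, -0.4], [-16.1, -63.2], [-1.3, 0.6], [1.5, -0.8]]
[array([495.60055854, 215.4729193 ]), array([510.75058238,  89.96681309])]
```

```bash
sed -i "s/240:(342,368)/120:(342,368)/;s/120:(484/240:(484/" fit.py
sed -i "s/,'r':([0-9.,]*)//" fit.py
python3 -c "
from fit import *
print(f.x,np.degrees(S[2])); print(np.round(f.fun.reshape(-1,2),1).tolist()); print(cells)
for a in (60,-60):
  t=np.radians(a)+S[2]; print(S[:2]+38*np.array([np.cos(t),np.sin(t)]))"
```

```text
[ 4.93064618e+02 -2.06934956e+02 -2.43231643e-01  5.26349416e-01
  4.29458568e-01] -13.936146571744368
[[-0.2, -0.1], [0.3, -0.6], [0.7, -0.0], [0.2, 0.5], [-1.0, 0.3], [0.0, -0.3], [-0.3, -0.1], [1.3, -0.5], [0.1, 0.5], [-1.0, 0.4]]
[array([495.6261068 , 215.85895586]), array([510.77613064,  90.35284966])]
[ 519.43115625 -179.57064237]
[ 503.5795397  -243.45120477]
```

```bash
python3 - <<'E'
from h import *
from fit import cells
for n in("scene0","w_cells"):
    z=np.load(n+".npz"); P=cloud(z["d"],z["K"],z["V"]).reshape(-1,3)[z["d"].ravel()>0]
    if n!="scene0": P=P[P[:,2]<140]
    for c in cells:
        r=np.hypot(*(P[:,:2]-c).T); 
        print(n,c.round(),[(a,b,P[(r>a)&(r<b),2].max().round() if ((r>a)&(r<b)).any() else None) for a,b in((20,30),(30,45),(45,60),(60,80),(80,110),(110,140))])
    Q=P[(P[:,2]>85)&(P[:,0]>380)&(P[:,0]<720)&(abs(P[:,1])<330)]
    if len(Q):
        H,_,_=np.histogram2d(Q[:,0],Q[:,1],bins=[range(380,740,40),range(-320,360,40)]); 
        for i,j in zip(*np.nonzero(H>5)): 
            m=(Q[:,0]//1>=380+40*i)&(Q[:,0]<420+40*i)&(Q[:,1]>=-320+40*j)&(Q[:,1]<-280+40*j); print(380+40*i,-320+40*j,int(H[i,j]),Q[m,2].min().round(),Q[m,2].max().round())
E
```

```text
scene0 [496. 216.] [(20, 30, np.float64(4.0)), (30, 45, np.float64(5.0)), (45, 60, np.float64(63.0)), (60, 80, np.float64(62.0)), (80, 110, np.float64(60.0)), (110, 140, np.float64(74.0))]
scene0 [511.  90.] [(20, 30, np.float64(4.0)), (30, 45, np.float64(4.0)), (45, 60, np.float64(48.0)), (60, 80, np.float64(337.0)), (80, 110, np.float64(396.0)), (110, 140, np.float64(406.0))]
500 -40 359 315.0 337.0
500 0 287 315.0 337.0
540 -40 2261 215.0 394.0
540 0 1502 215.0 394.0
580 -40 1416 305.0 406.0
580 0 245 376.0 403.0
620 -40 531 304.0 402.0
660 -40 1147 215.0 337.0
660 0 181 214.0 337.0
660 120 38 85.0 101.0
w_cells [496. 216.] [(20, 30, np.float64(4.0)), (30, 45, np.float64(4.0)), (45, 60, np.float64(61.0)), (60, 80, np.float64(57.0)), (80, 110, np.float64(64.0)), (110, 140, np.float64(73.0))]
w_cells [511.  90.] [(20, 30, np.float64(3.0)), (30, 45, np.float64(4.0)), (45, 60, np.float64(53.0)), (60, 80, np.float64(59.0)), (80, 110, np.float64(62.0)), (110, 140, np.float64(73.0))]
660 120 307 85.0 105.0
```

```bash
cat > job.py <<'E'
from fit import *
def st(m):
    o=ctrl.get_obs(); print(m,round(o["time_s"],2),o["tcp_pos"].round(1),o["ft_force"].round(1),round(o["gripper_width"],1),round(o["gripper_force"],1))
def pick(c,yaw):
    q=quat(yaw); effector.set_gripper(60)
    ctrl.reach([*c,150],q); ctrl.move_l([*c,52],rate=120); ctrl.wait(.2)
    effector.set_gripper(20); st("grip"); ctrl.move_l([*c,180],rate=150); st("up")
def place(a,line,off=(0,0)):
    t=np.radians(a)+S[2]; p=S[:2]+38*np.array([np.cos(t),np.sin(t)])+off; q=quat(np.radians(line)+S[2])
    ctrl.reach([*p,180],q); ctrl.move_l([*p,148],rate=120); ctrl.wait(.3); st("above")
    if ctrl.move_l([*p,59],rate=60,threshold=12): st("EARLY"); return False
    print(ctrl.move_l([*p,52],rate=12,threshold=8)); st("down"); return True
def release():
    effector.set_gripper(40); st("open")
    p=ctrl.get_obs()["tcp_pos"]; ctrl.move_l([p[0],p[1],180],rate=120)
E
python3 - <<'E'
from job import *
pick(cells[1],np.radians(-60)+S[2]); print(place(60,-60))
E
```

```text
grip 8.3 [510.7  90.5  52.1] [0.1 1.2 2.2] 31.8 30.0
up 9.3 [510.4  90.3 179.3] [-0.2 -0.  -1.6] 31.7 30.0
above 11.07 [ 519.6 -179.6  148.6] [ 0.4  0.3 -1.8] 31.2 30.0
True
down 13.08 [ 519.5 -179.5   55.9] [-1.1  1.8  5.6] 31.6 30.0
True
```

```bash
python3 - <<'E'
from job import *
release(); pick(cells[0],np.radians(60)+S[2]); print(place(-60,60))
E
```

```text
open 13.52 [ 519.2 -179.4   55.4] [ 0.  -1.1 -0.1] 40.1 0.0
grip 18.52 [495.9 216.   52.2] [0.5 0.9 1.1] 31.6 30.0
up 19.52 [495.2 215.7 179.2] [-0.4 -0.1 -0.9] 31.8 30.0
above 21.93 [ 503.7 -243.5  148.6] [-0.2 -0.2 -0.4] 31.4 30.0
True
down 23.94 [ 503.8 -243.4   56. ] [-0.5  0.9  4.9] 31.7 30.0
True
```

```bash
python3 - <<'E'
from job import *
release(); ctrl.reach([495,-275,231],quat(0)); ctrl.wait(.3); snap("wrist","w_end"); st("end")
b=cv2.imread("pics/w_end.png")[0:300,120:520]
cv2.imwrite("pics/e1.png",cv2.resize(b,None,fx=2,fy=2,interpolation=2))
E
```

```text
open 24.38 [ 503.4 -243.3   55.4] [-0.5 -1.2 -1.1] 39.8 0.0
end 26.65 [ 495.  -274.8  230.8] [-0.3  1.  -0.2] 39.8 0.0
```

View pics/e1.png

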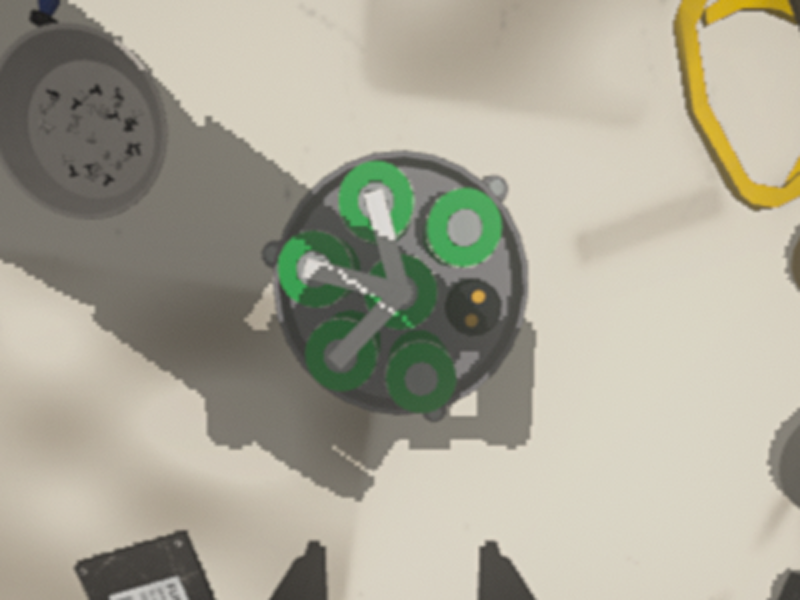

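The two new cells stand upright at crop (464,227) and (420,377), one on each side of the boss, and complete the hexagon. The gripper is clear, so I'm handing in.

```bash
python3 -c "
from bench import ctrl
print(ctrl.sign_off())"
```

```text
the job is handed in; nothing more can be done
None
```

Both green cells stand upright on the shell floor, one on each side of the boss; I never touched the orange cell, and the job was handed in at about 27 s of the 58 s allowed.

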